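# Tuck the closing tab of a brush case under its lip

### The arm

A 6-joint arm with a two-finger parallel gripper is mounted at the origin on the work surface. World frame = base frame: x ahead of the robot, y to its left, z up, the work surface at z = 0. Lengths are in m, angles in rad, forces in N, time in s.
With the tool pointing down it reaches from about 0.4 to 0.825 m from the base axis. Payload 7 kg.
Tool frame: the origin (TCP) lies between the finger pads; the fingertips stand 8 mm ahead of it and the grasp point (between the pads) lies 11 mm behind it; z points along the fingers, y is the direction in which the jaws open and shut (so a half turn about z gives the same grasp; the last joint's range is limited). The gripper opens to 88 mm and grips with 3 to 60 N. Pads are 19 mm wide; open, the fingers measure 130 mm over their backs; the gripper's body (78 mm by 193 mm) begins 47 mm behind the grasp point.
Start: joints at [1.405, 0.359, 0.012, 0, -1.224, -0.288], TCP at [0.296, 0.607, 0.235] pointing down, gripper open.
Joint ranges: [-3.07, 3.07], [-1.43, 2.12], [-1.02, 1.25], [-3.03, 1.67], [-3.05, -0], [-3.03, 3.03]. Speed limits (rad/s): [2.39, 2.39, 3.01, 3.14, 3.14, 3.14].

### API

Orientations are given as a unit quaternion [w, x, y, z].
In Python, from rig import * gives the robot as it stands.
- The arm moves only by the tool apply_moves, never from a script. Its argument "series" is a list of rows, each a list of 4 numbers: the shift along the tool's x, y, z scaled (see below), then the turn about the tool's z scaled (see below). In form: [[x, y, z, spin], ...]. A call has exactly 10 rows; each row is the pose to reach, as a shift and turn from the pose commanded when the call began, along the tool's axes at that moment; what a row does not reach only later rows make up. The controller multiplies each number of a shift by 150 mm and each number of a turn by 60 degrees. A row lasts 1/8 s, in which the tool goes at most 62.5 mm and 10.7 degrees, less where a joint would pass 70% of its speed; a pose out of reach is approached as far as the arm can. A call with a number of a shift or a turn outside -1 to 1 is refused whole. A call with a gripper value outside its range is refused whole. "fingers" is the closure, from -1 (fully open) to 1 (shut), set as the call begins (left out, the last holds). The fingers move at their own pace and stop on an object; the grip force is fixed at half the most. Time passes only in rows, so rows that repeat a pose let the fingers close, or fill a call up. It gives the time, the measured TCP pose, the force and the opening at its end, in the units of the state.
- observe(): the state, without advancing time (a new reading comes with each control period).
- camera(name): name is "side" or "top" or "wrist"; returns the picture (384x512x3 uint8, red, green, blue); there is no depth.
- calibration(name): a dict with "camera_matrix" (3x3 intrinsics, pixels), "T" (4x4, takes a point from camera to world coordinates). Camera axes: x right, y down, z forward; pixel columns grow to the right and rows downward; lengths in m; the calibration is good to about 2 mm. The wrist camera is an equidistant fisheye: a pixel r from the principal point sees the ray r / f radians off the axis. A picture is of the moment at which its call begins: read the wrist's pose just before it. calibration takes no time and is no camera call; for the wrist camera it gives the pose at the moment of the call.
- hand_in(): hands the job in, once; it reports no verdict.
Trained networks look in the newest picture that a camera, given by its name, has taken for a name from the list of things; names that differ only in an ending like _2 or _b are one class to them, and where a whole thing is asked for, a point or a joint stands for the part that bears it (a point fixed in the world has none). Each returns a list of dicts, best first, with "conf" (0 to 1); they miss things now and then, are a little off and sometimes report something else, mostly with a low value. They report only what shows in the picture. A call takes as long as a camera call.
- spot_in(camera, name): "xy" ([column, row] in pixels, amid what is visible of it).
- regions_of(camera, name): "pixels" (384x512 bool, what is visible of it) and "xy" ([column, row] in pixels, amid what is visible of it).
The state is a dict: "time_s": time; "q": joint angles; "dq": joint speeds; "tau": joint torques, N m; "position": TCP position; "orientation": TCP orientation; "force": force on the tool from outside, world axes, zero at the start; "ft_torque": the same for the moment, N m; "finger_gap": finger opening in m.
Only numpy, scipy, OpenCV 4.12 (cv2) and the standard library are available. Lean on these libraries where they do the work, as an engineer would, in place of code of your own. Each camera call takes 0.05 s, during which the arm holds its last target.

### The job

Fasten the wooden brush case: with the fingertips fold its hinged metal tab over onto the lid, press it flat, and push it along by its rib until its free edge is tucked fully home beneath the metal lip, so that it stays down when you let go. Only push and press: do not take the tab between the fingers or lift anything, do not shove the case out of its place, and leave the jars, brush and other things where they are.

Things in the scene. Friction and masses are not known exactly. Their poses are not given: they have to be found in the camera images.
- case: Shut wooden brush case lying on the table, loose, 2.4 to 3.9 kg, 204 (x) x 284 (y) x 50 mm high. Origin: centre of its underside; z up; x runs across the case from the edge with the tab's hinge (-x) to the edge with the lid hinges (+x). The tab and the lip are on top of the lid, centred at y = 0. The lid's top is flat at z = 50 mm.
- tab (a joint): Hinge angle of the tab, rad: 0 = folded over, flat on the lid, pointing along the case's +x; 1.57 = standing upright; more = leaning out beyond the case's -x edge. The hinge is lightly sprung (about 0.06 N m at flat, less than 1 N at the free edge): left alone it stays put when near upright, but let go of when flat and not tucked it rises again to about 0.5 rad. The lip holds a tucked tab down at 0 to 0.05 rad. A tab lying on top of the lip instead reads 0.1 or more.
- tab_slide (a joint): How far the hinge pin has been pushed along its slots towards the lip (case +x), m: 0 to 0.022 (end stop). It takes about 2.5 N to move and stays where it is left. At 0 the free edge of the flat tab lies 6 mm short of the lip, so it can be folded flat; from 0.006 on it goes beneath the lip, and at 0.022 it is 16 mm beneath. If it is pushed more than 5 mm along before the tab is flat, the tab comes down on top of the lip and has to be pushed back first.
- tab_pin (a point): Centre of the tab's hinge pin, in the tab's frame: x along the tab from the pin to its free edge, y along the pin, z out of the face that is on top when the tab is flat. The pin lies 3 mm above the lid's top and, at slide 0, 85 mm from the case's origin towards -x. Both ends of the pin run in 12 mm high, 46 mm long slotted brackets at y = +-50 mm.
- tab_edge (a point): Centre of the tab's free edge, 100 mm from the pin; same axes as tab_pin. The tab is a steel plate 80 mm wide (y) and 3 mm thick (1.5 mm either side of the pin's axis). A rib 74 mm wide (y), 6 mm thick and 10 mm high stands across its top face (+z), centred 78 mm from the pin; between pin and rib the face is plain, room for fingertips to press and to push the rib towards the lip.
- lip_edge (a point): Middle of the lower front edge of the steel lip on the lid, at case x = 21 mm, 9 mm above the lid's top; axes as the case. The lip is 3 mm thick, 120 mm wide (y), and reaches 26 mm from there in the case's +x to its upright back; its top is 12 mm above the lid.
- small_jar: Glass jar, 42 mm across, 45 mm high, standing on the lid beside the lip (case +y side); leave alone. Origin: centre of its underside.
- scraper_block: Cork sanding block 60 x 40 x 25 mm lying on the lid, case -y side; leave alone. Origin: centre of its underside.
- paint_jar: Closed paint jar, 72 mm across, 85 mm high, on the table beside the case; leave alone. Origin: centre of its underside.
- paint_tin: Closed paint tin, 80 mm across, 80 mm high, on the table beside the case; leave alone. Origin: centre of its underside.
- tumbler: Empty glass tumbler, 68 mm across, 95 mm high, on the table beside the case; leave alone. Origin: centre of its underside.
- tape_roll: Roll of paper tape lying flat, 90 mm across, 24 mm high, on the table beside the case; leave alone. Origin: centre of its underside.
- flat_brush: Brush 200 mm long lying on the table beside the case, parallel to its short side or nearly; leave alone. Origin: at the table under its middle.

How it is judged:
At the end, for the whole second after the job is handed in: The tab lies flat (hinge within 0.07 rad) with its free edge at least 10 mm beneath the lip (slide over 16 mm), at rest and staying by itself; the case and every bystander within 30 mm of where it stood (value of joint tab below 0.07 rad and value of joint tab_slide above 0.016 m and velocity of joint tab below 0.05 rad/s and distance of each of case, small_jar, paint_jar, paint_tin, tumbler, tape_roll, flat_brush, scraper_block from where it was at the start of the episode below 0.03 m and linear speed of case below 0.02 m/s); the robot touches nothing.
It fails at once if the tab is taken between the fingers (x of the grasp point in the frame of tab_edge between -0.096 and 0 m and y of the grasp point in the frame of tab_edge between -0.04 and 0.04 m and z of the grasp point in the frame of tab_edge between -0.003 and 0.003 m).
It fails at once if the tab's rib is taken between the fingers (value of joint tab below 0.3 rad and x of the grasp point in the frame of tab_edge between -0.026 and -0.018 m and y of the grasp point in the frame of tab_edge between -0.037 and 0.037 m and z of the grasp point in the frame of tab_edge between 0 and 0.027 m).
It fails at once if the case is lifted, tipped or shoved more than 30 mm (distance of case from where it was at the start of the episode above 0.03 m or height (world z) of case above 0.01 m or angle between case's own z axis and vertical above 0.1 rad).
It fails at once if a bystander is lifted or moved more than 30 mm (distance of any of small_jar, paint_jar, paint_tin, tumbler, tape_roll, flat_brush, scraper_block from where it was at the start of the episode above 0.03 m).
It also fails if it takes over 38 s, if anything falls off the work surface, if the arm or the gripper's body presses on something with over 40 N, if the wrist force passes 120 N, or if a joint passes its speed limit or range.

## Working session

There is one attempt and no reset: what is moved stays moved. The work goes in short steps, Python scripts to look and compute and a tool call to move; the robot and the scene stay as the last step left them, time stands still between calls to the robot, and variables do not carry over. Pictures are saved under pics/ and viewed, and the job is handed in when it is done.

Besides the shell and the picture viewer there is one more tool, called after ">>>" as a command line: name --pt "numbers of a row" for each row, then --argument value for the rest. apply_moves: Moves the arm, as the interface text tells. Shifts and turns lie within -1 to 1; 1 stands for 150 mm of shift or 60 degrees of turn. Its arguments: {"type":"object","properties":{"series":{"type":"array"},"fingers":{"type":"number"}},"required":["series"]}

```bash
ls; mkdir -p pics
python3 - <<'E'
from rig import *
import cv2
s=observe()
for k in ["time_s","position","orientation","force","finger_gap"]: print(k,s[k])
for n in ["side","top","wrist"]:
    c=calibration(n); print(n,c["camera_matrix"],c["T"])
    im=camera(n); cv2.imwrite(f"pics/{n}0.png",cv2.cvtColor(im,cv2.COLOR_RGB2BGR))
    for t in ["case","tab","tab_edge","tab_pin","lip_edge","small_jar"]:
        print(n,t,[(round(d["conf"],2),[round(float(v),1) for v in d["xy"]]) for d in spot_in(n,t)][:3])
print(observe()["time_s"])
E
```

```text
pics
time_s 0.0
position [0.29573475 0.60623905 0.23361057]
orientation [ 8.44565040e-04  9.74350919e-01 -2.25032353e-01 -1.10987663e-04]
force [ 0.78132461  0.34747899 -0.88246611]
finger_gap 0.08778561137816462
side [[349.6738759    0.         257.13591174]
 [  0.         349.6738759  196.39696845]
 [  0.           0.           1.        ]] [[ 0.69804294 -0.48853378  0.52351771  0.17805672]
 [-0.71602839 -0.46981722  0.51630914 -0.37966286]
 [-0.00627682 -0.7352595  -0.67775664  0.57820532]
 [ 0.          0.          0.          1.        ]]
side case [(0.59, [293.0, 230.8])]
side tab [(0.83, [279.6, 222.6]), (0.31, [292.9, 227.8])]
side tab_edge [(0.87, [278.1, 220.4])]
side tab_pin [(0.64, [281.3, 222.1])]
side lip_edge [(0.88, [290.8, 227.7])]
side small_jar [(0.86, [260.3, 176.8]), (0.63, [411.8, 305.9])]
top [[385.70337633   0.         251.53579661]
 [  0.         385.70337633 192.83485099]
 [  0.           0.           1.        ]] [[-0.01938514 -0.98427729  0.17556318  0.39990238]
 [-0.99971836  0.02148654  0.01007637  0.01438571]
 [-0.01369019 -0.1753184  -0.9844166   1.03489151]
 [ 0.          0.          0.          1.        ]]
top case []
top tab [(0.56, [302.1, 211.4])]
top tab_edge [(0.6, [301.0, 207.7]), (0.37, [214.4, 235.4])]
top tab_pin [(0.9, [302.0, 210.8])]
top lip_edge [(0.92, [286.9, 191.7])]
top small_jar [(0.61, [244.6, 176.8])]
wrist [[297.31863964   0.         254.15399305]
 [  0.         297.31863964 189.23447302]
 [  0.           0.           1.        ]] [[-4.39034865e-01 -8.53782055e-01 -2.79829572e-01  3.71784528e-01]
 [-8.98469729e-01  4.16944986e-01  1.37510089e-01  5.69429228e-01]
 [-7.30108981e-04  3.11790123e-01 -9.50150718e-01  3.84372145e-01]
 [ 0.00000000e+00  0.00000000e+00  0.00000000e+00  1.00000000e+00]]
wrist case []
wrist tab []
wrist tab_edge []
wrist tab_pin []
wrist lip_edge []
wrist small_jar []
1.05
```

View pics/side0.png

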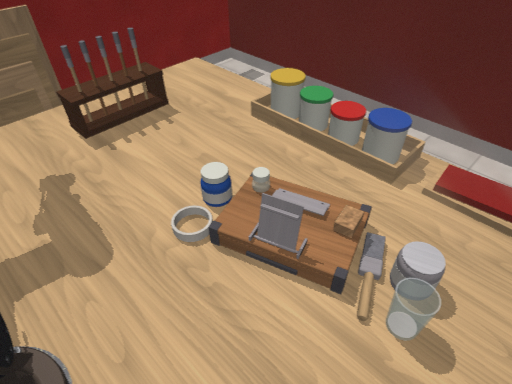

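View pics/top0.png

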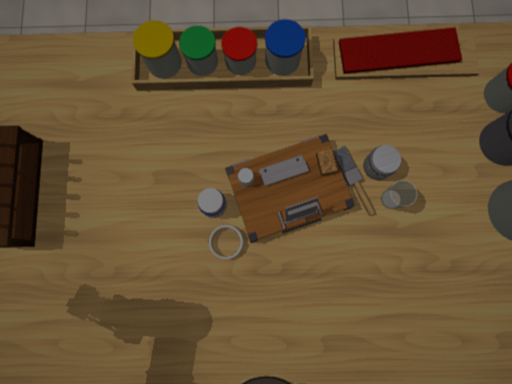

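View pics/wrist0.png

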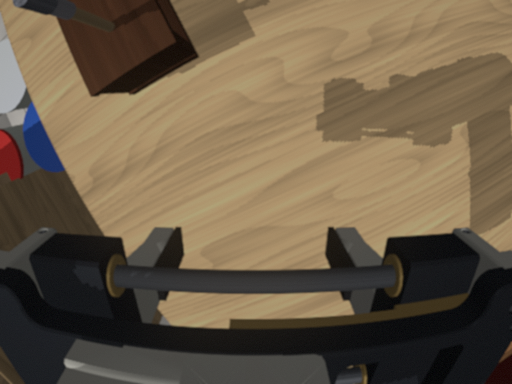

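The side view shows the tab standing near upright at about (281,222), with the lip behind it at about (300,203). In the top view the tab is at about (301,210), the lip at about (285,171) and the small jar at (246,177). I'll enlarge both views to get exact corners.

Run:
```python
import cv2
a=cv2.imread("pics/top0.png")[125:250,215:375]; cv2.imwrite("pics/topc.png",cv2.resize(a,None,fx=4.7,fy=4.7,interpolation=cv2.INTER_CUBIC))
a=cv2.imread("pics/side0.png")[165:295,205:377]; cv2.imwrite("pics/sidec.png",cv2.resize(a,None,fx=4.6,fy=4.6,interpolation=cv2.INTER_CUBIC))
```

```text
(no output)
```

View pics/topc.png

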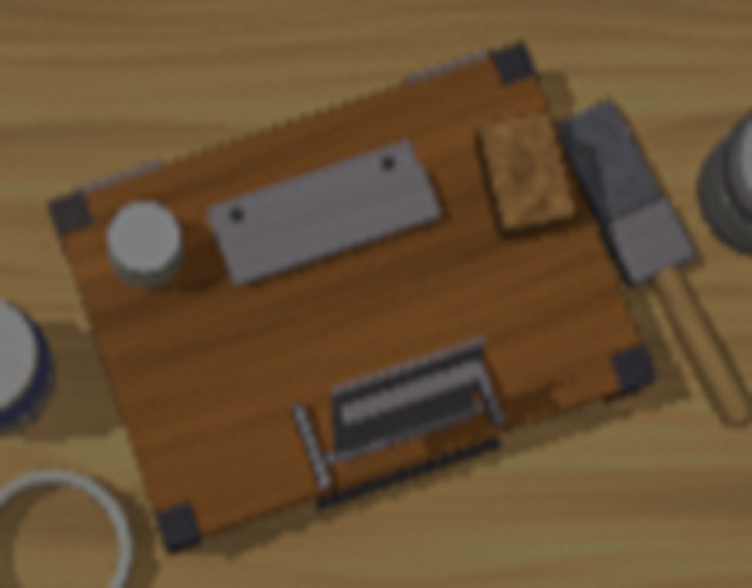

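View pics/sidec.png

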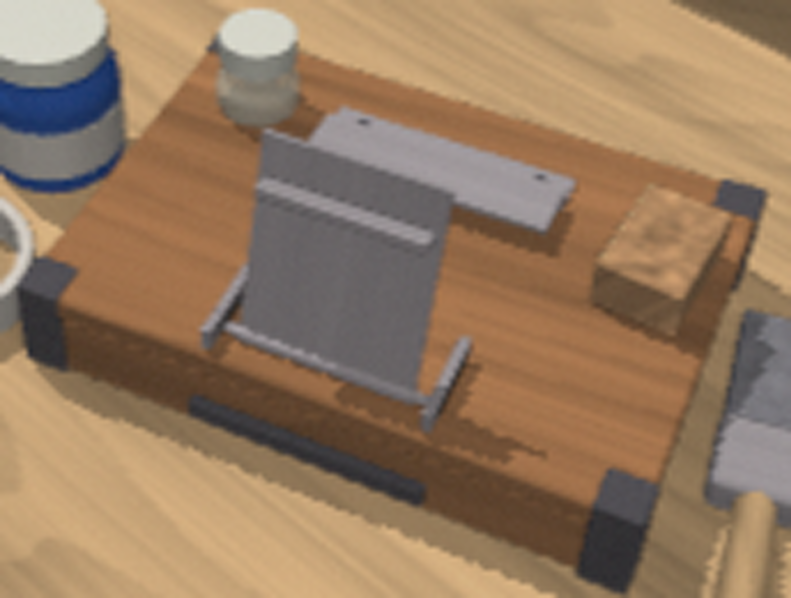

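```bash
cat > h.py <<'E'
import numpy as np
from scipy.spatial.transform import Rotation as R
def proj(c,P):
    T=np.array(c["T"]);K=np.array(c["camera_matrix"])
    p=(np.asarray(P)-T[:3,3])@T[:3,:3]
    return p[:,:2]/p[:,2:]*[K[0,0],K[1,1]]+K[:2,2]
def tabpt(u,v,w,th,sl=0):
    # u along tab, v along pin, w out of top face
    return np.array([-.085+sl+u*np.cos(th)-w*np.sin(th), v, .053+u*np.sin(th)+w*np.cos(th)])
E
cat > fit.py <<'E'
from rig import *
from h import *
from scipy.optimize import least_squares
T=[("top",4.7,(215,125)),("side",4.6,(205,165))]
obs=[]
def C(x,y,z): return lambda th:np.array([x,y,z])
def B(u,v,w): return lambda th:tabpt(u,v,w,th)
top=[((52,201),C(.102,.142,.05)),((525,42),C(.102,-.142,.05)),((655,378),C(-.102,-.142,.05)),((165,551),C(-.102,.142,.05)),
((237,284),C(.021,.06,.062)),((441,215),C(.021,-.06,.062)),
((330,388),B(.1,.04,.0)),((485,341),B(.1,-.04,.0))]
side=[((25,265),C(-.102,.142,.05)),((765,188),C(.102,-.142,.05)),((213,45),C(.102,.142,.05)),((547,231),C(.021,-.06,.0605)),
((265,130),B(.1,.04,0)),((453,191),B(.1,-.04,0)),((225,328),B(0,.05,0)),((428,400),B(0,-.05,0))]
cal={"top":calibration("top"),"side":calibration("side")}
uv={}
for n,s,o,l in (("top",4.7,(215,125),top),("side",4.6,(205,165),side)):
    uv[n]=np.array([(np.array(p)+.5)/s-.5+o for p,_ in l])
def res(q,full=False):
    x,y,z,yaw,th=q; out=[]
    M=R.from_euler('z',yaw).as_matrix()
    for n,l in(("top",top),("side",side)):
        P=np.array([M@f(th) for _,f in l])+[x,y,z]
        out.append(proj(cal[n],P)-uv[n])
    return out if full else np.concatenate(out).ravel()
r=least_squares(res,[.5,-.1,0,.3,1.5],loss='soft_l1')
print(r.x)
for o in res(r.x,True): print(o.round(2))
x,y,z,yaw,th=r.x
M=R.from_euler('z',yaw).as_matrix()
for n,p in dict(pin=tabpt(0,0,0,th),edge=tabpt(.1,0,0,th),lip=[.021,0,.059]).items(): print(n,M@np.array(p)+[x,y,z])
E
python3 fit.py
```

```text
[ 5.91432013e-01 -7.29882605e-02  1.29305817e-03  3.12456405e-01
  1.32936077e+00]
[[-0.95 -0.05]
 [-0.2  -0.44]
 [ 0.65 -0.1 ]
 [ 0.28 -0.55]
 [-0.49 -0.07]
 [-0.01 -0.36]
 [ 0.43  0.51]
 [-0.05 -0.7 ]]
[[-2.16  4.33]
 [ 0.06  0.87]
 [ 2.23 -4.01]
 [-0.56  0.39]
 [-0.32 -0.24]
 [ 0.06 -0.06]
 [-1.6  -0.97]
 [ 1.66  1.11]]
pin [ 0.5105476  -0.09911701  0.05429306]
edge [ 0.5332996  -0.09176724  0.15139263]
lip [ 0.61141522 -0.06653292  0.06029306]
```

The fit is consistent: the case is at (0.591,-0.073), yaw 17.9°, z≈0, and the tab is at about 1.33 rad with the rib facing the robot. The plan is to close the fingers, travel behind the tab, and line tool x up with case x.

>>> apply_moves --pt "0.082 0.092 0 0" --pt "0.164 0.184 0 0" --pt "0.246 0.276 0 0" --pt "0.328 0.368 0 0" --pt "0.41 0.46 0 0" --pt "0.492 0.552 0 0" --pt "0.574 0.644 0 0" --pt "0.656 0.736 0 0" --pt "0.738 0.828 0 0" --pt "0.82 0.92 0 0" --fingers 1

```text
time_s: 2.3
position: [0.3463, 0.4276, 0.2346]
orientation: [-0.0, 0.974, -0.225, 0.0]
force: [0.7, 0.2, 0.9]
finger_gap: 0.0005
```

>>> apply_moves --pt "0.082 0.092 0 0" --pt "0.164 0.184 0 0" --pt "0.246 0.276 0 0" --pt "0.328 0.368 0 0" --pt "0.41 0.46 0 0" --pt "0.492 0.552 0 0" --pt "0.574 0.644 0 0" --pt "0.656 0.736 0 0" --pt "0.738 0.828 0 0" --pt "0.82 0.92 0 0"

```text
time_s: 3.55
position: [0.3963, 0.2496, 0.2346]
orientation: [-0.0, 0.974, -0.225, 0.0]
force: [-0.2, 0.3, -0.5]
finger_gap: 0.0011
```

>>> apply_moves --pt "0.082 0.092 0 0" --pt "0.164 0.184 0 0" --pt "0.246 0.276 0 0" --pt "0.328 0.368 0 0" --pt "0.41 0.46 0 0" --pt "0.492 0.552 0 0" --pt "0.574 0.644 0 0" --pt "0.656 0.736 0 0" --pt "0.738 0.828 0 0" --pt "0.82 0.92 0 0"

```text
time_s: 4.8
position: [0.4462, 0.0716, 0.2345]
orientation: [0.0, 0.974, -0.225, -0.0]
force: [0.2, -0.1, 0.2]
finger_gap: 0.0002
```

>>> apply_moves --pt "0.092 0.102 0 -0.08" --pt "0.184 0.204 0 -0.16" --pt "0.276 0.306 0 -0.24" --pt "0.368 0.408 0 -0.32" --pt "0.46 0.51 0 -0.4" --pt "0.552 0.612 0 -0.48" --pt "0.644 0.714 0 -0.56" --pt "0.736 0.816 0 -0.64" --pt "0.82 0.92 0 -0.72" --pt "0.82 0.92 0 -0.732"

```text
time_s: 6.05
position: [0.496, -0.1066, 0.2342]
orientation: [0.0, 0.988, 0.155, -0.0]
force: [-0.4, -0.7, -0.2]
finger_gap: 0.0006
```

```bash
cat >> h.py <<'E'
CX,CY,YAW=.5914,-.0730,.3125
def case_of(p):
    return R.from_euler('z',-YAW).apply(np.asarray(p)-[CX,CY,0.001])
def world_of(p):
    return R.from_euler('z',YAW).apply(np.asarray(p))+[CX,CY,.001]
def projf(c,P):
    T=np.array(c["T"]);K=np.array(c["camera_matrix"])
    p=(np.asarray(P)-T[:3,3])@T[:3,:3]
    r=np.hypot(p[:,0],p[:,1]); th=np.arctan2(r,p[:,2])
    return np.c_[K[0,2]+K[0,0]*th*p[:,0]/r,K[1,2]+K[1,1]*th*p[:,1]/r]
E
cat > look.py <<'E'
import sys
from rig import *
from h import *
import cv2
tag,th,sl=sys.argv[1],float(sys.argv[2]),float(sys.argv[3])
s=observe(); print(s["time_s"],"tcp case",case_of(s["position"]).round(4),"F",np.round(s["force"],1), "yaw err deg",np.degrees(np.arctan2(*(R.from_quat(np.roll(s["orientation"],-1)).as_matrix()[[1,0],0]))-YAW).round(2))
edges=[[tabpt(.1,.04,0,th,sl),tabpt(.1,-.04,0,th,sl)],[tabpt(0,.05,0,th,sl),tabpt(0,-.05,0,th,sl)],[tabpt(.078,.037,.0115,th,sl),tabpt(.078,-.037,.0115,th,sl)],[[.021,.06,.062],[.021,-.06,.062]]]
lid=[[.102,.142,.05],[.102,-.142,.05],[-.102,-.142,.05],[-.102,.142,.05]]
edges+=[[lid[i],lid[(i+1)%4]] for i in range(4)]
col=[(0,255,255),(255,255,0),(255,0,255),(0,255,0)]+[(0,0,255)]*4
for n in sys.argv[4:]:
    c=calibration(n); im=cv2.cvtColor(camera(n),cv2.COLOR_RGB2BGR)
    k=1
    if n!="wrist":
        o=(215,125) if n=="top" else (200,150)
        im=im[o[1]:o[1]+150,o[0]:o[0]+175]; k=4
    else: o=(0,0)
    im0=cv2.resize(im,None,fx=k,fy=k,interpolation=cv2.INTER_CUBIC); im=im0.copy()
    for e,cc in zip(edges,col):
        f=projf if n=="wrist" else proj
        P=np.array([world_of(np.array(e[0])*(1-t)+np.array(e[1])*t) for t in np.linspace(0,1,15)])
        p=((f(c,P)-o+.5)*k).astype(int)
        cv2.polylines(im,[p.reshape(-1,1,2)],False,cc,1)
    if n=="wrist": cv2.imwrite(f"pics/{tag}_{n}.png",im)
    else: cv2.imwrite(f"pics/{tag}_{n}.png",im)
E
python3 look.py a 1.33 0 wrist side
```

```text
6.05 tcp case [-0.1011 -0.0027  0.2332] F [-0.4 -0.7 -0.2] yaw err deg -0.06
```

View pics/a_wrist.png

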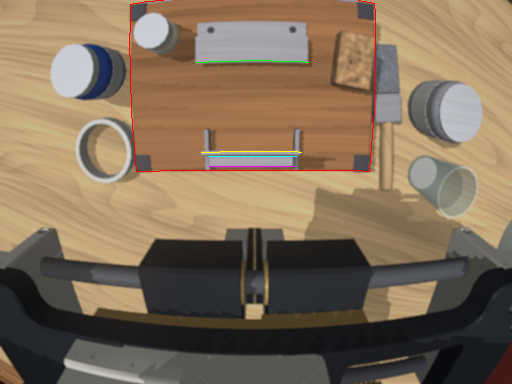

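View pics/a_side.png

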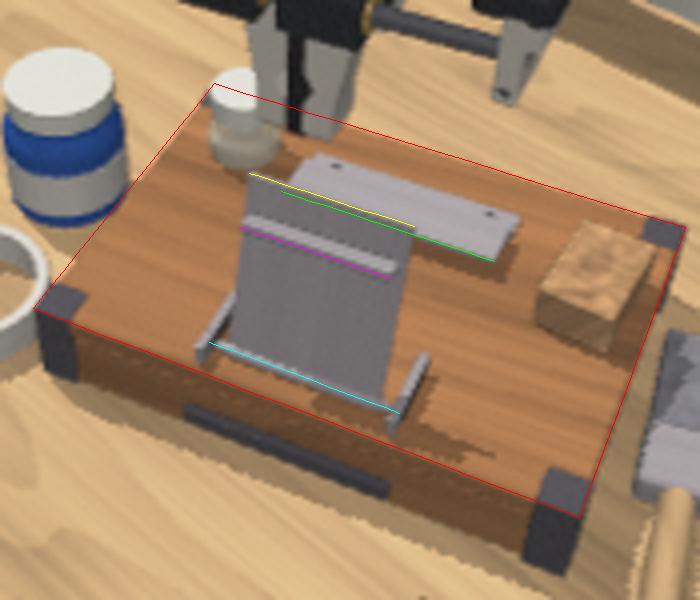

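Run:
```python
from h import *
for th in [1.33,1.2,1.05,.9,.75,.6,.5,.4,.3,.2,.1,.05,0]:
    p=tabpt(.06,0,.0015,th); x=p[0]-.0095; z=p[2]+.008
    print(th, "TCP case x,z",round(x,4),round(z,4)," units from (-.101,.119): x",round((x+.101)/.15,3),"z",round((.119-z)/.15,3))
```

```text
1.33 TCP case x,z -0.0816 0.1196  units from (-.101,.119): x 0.129 z -0.004
1.2 TCP case x,z -0.0742 0.1175  units from (-.101,.119): x 0.179 z 0.01
1.05 TCP case x,z -0.0659 0.1138  units from (-.101,.119): x 0.234 z 0.035
0.9 TCP case x,z -0.0584 0.1089  units from (-.101,.119): x 0.284 z 0.067
0.75 TCP case x,z -0.0516 0.103  units from (-.101,.119): x 0.329 z 0.107
0.6 TCP case x,z -0.0458 0.0961  units from (-.101,.119): x 0.368 z 0.153
0.5 TCP case x,z -0.0426 0.0911  units from (-.101,.119): x 0.39 z 0.186
0.4 TCP case x,z -0.0398 0.0857  units from (-.101,.119): x 0.408 z 0.222
0.3 TCP case x,z -0.0376 0.0802  units from (-.101,.119): x 0.423 z 0.259
0.2 TCP case x,z -0.036 0.0744  units from (-.101,.119): x 0.433 z 0.297
0.1 TCP case x,z -0.0349 0.0685  units from (-.101,.119): x 0.44 z 0.337
0.05 TCP case x,z -0.0346 0.0655  units from (-.101,.119): x 0.442 z 0.357
0 TCP case x,z -0.0345 0.0625  units from (-.101,.119): x 0.443 z 0.377
```

>>> apply_moves --pt "0 -0.02 0.1 0" --pt "0 -0.02 0.2 0" --pt "0 -0.02 0.3 0" --pt "0 -0.02 0.4 0" --pt "0 -0.02 0.5 0" --pt "0 -0.02 0.6 0" --pt "0 -0.02 0.7 0" --pt "0 -0.02 0.76 0" --pt "0 -0.02 0.76 0" --pt "0 -0.02 0.76 0"

```text
time_s: 7.4
position: [0.4956, -0.1023, 0.121]
orientation: [0.0, 0.988, 0.156, 0.0]
force: [-0.3, -0.5, 0.3]
finger_gap: 0.0005
```

>>> apply_moves --pt "0.06 0 0 0" --pt "0.12 0 0 0" --pt "0.16 0 0.01 0" --pt "0.2 0 0.02 0" --pt "0.235 0 0.04 0" --pt "0.265 0 0.06 0" --pt "0.295 0 0.08 0" --pt "0.325 0 0.11 0" --pt "0.35 0 0.135 0" --pt "0.37 0 0.16 0"

```text
time_s: 8.65
position: [0.5482, -0.0852, 0.0962]
orientation: [-0.0, 0.988, 0.156, -0.0]
force: [-0.4, -0.1, 0.3]
finger_gap: 0.0004
```

```bash
python3 look.py b .6 0 wrist side
```

```text
8.65 tcp case [-0.0449  0.0017  0.0952] F [-0.4 -0.1  0.3] yaw err deg 0.01
```

View pics/b_side.png

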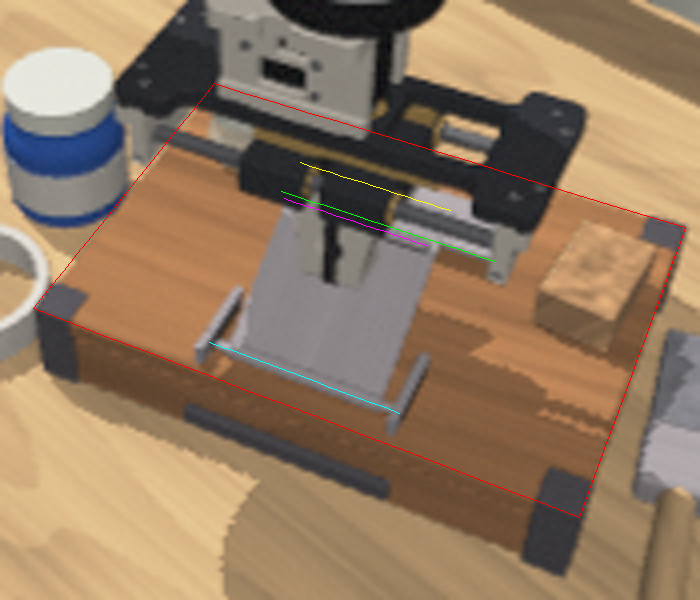

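View pics/b_wrist.png

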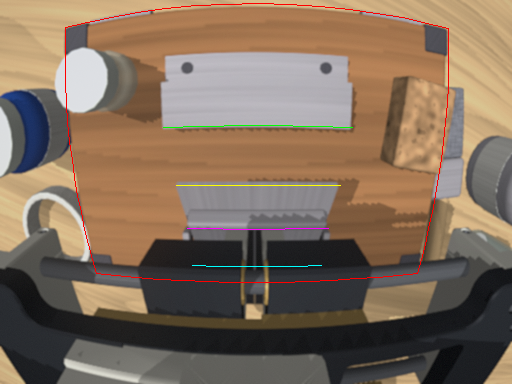

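The tab has followed the fingers to about 0.6 rad: its free edge falls on the predicted line at row 185, and the slide is about 0. Next I fold it flat.

>>> apply_moves --pt "0.02 0 0.03 0" --pt "0.035 0 0.06 0" --pt "0.047 0 0.09 0" --pt "0.055 0 0.12 0" --pt "0.062 0 0.15 0" --pt "0.066 0 0.175 0" --pt "0.068 0 0.195 0" --pt "0.07 0 0.21 0" --pt "0.07 0 0.22 0" --pt "0.07 0 0.225 0"

```text
time_s: 10.0
position: [0.5581, -0.082, 0.0628]
orientation: [0.0, 0.988, 0.156, 0.0]
force: [0.7, 0.2, 1.4]
finger_gap: 0.0001
```

```bash
python3 look.py c 0 0 wrist side
```

```text
10.0 tcp case [-0.0345  0.0017  0.0618] F [0.7 0.2 1.4] yaw err deg 0.01
```

View pics/c_side.png

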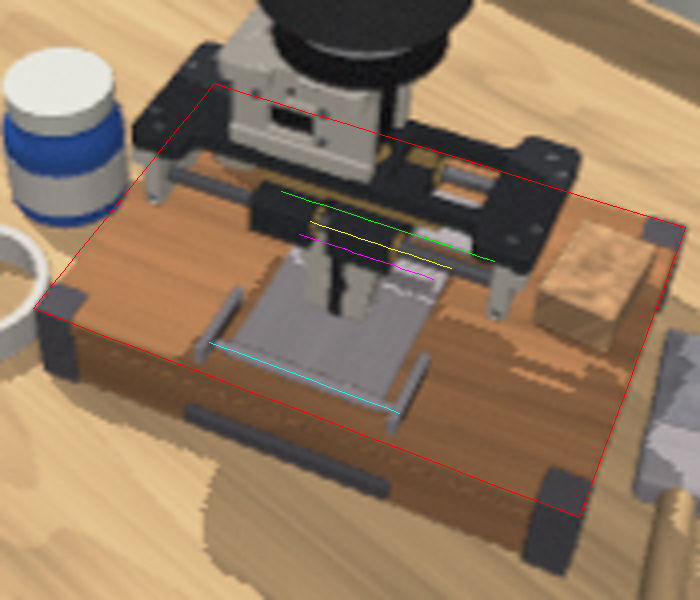

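View pics/c_wrist.png

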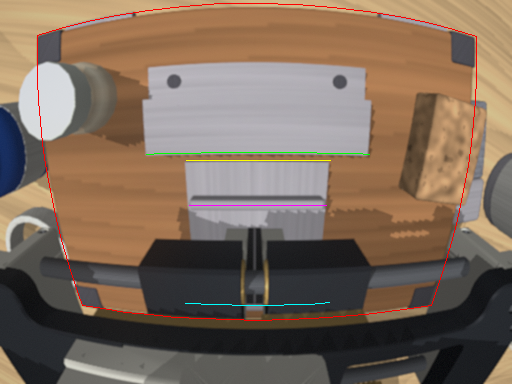

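The tab is almost flat and sits just short of the lip: its edge is at row 161 and the lip front at row 154. Now a light press.

>>> apply_moves --pt "0 0 0.003 0" --pt "0 0 0.006 0" --pt "0 0 0.009 0" --pt "0 0 0.012 0" --pt "0 0 0.012 0" --pt "0 0 0.012 0" --pt "0 0 0.012 0" --pt "0 0 0.012 0" --pt "0 0 0.012 0" --pt "0 0 0.012 0"

```text
time_s: 11.35
position: [0.5582, -0.0821, 0.062]
orientation: [0.0, 0.988, 0.156, 0.0]
force: [-3.4, 1.4, 10.1]
finger_gap: 0.0001
```

The press reads 10 N with the tip at the flat-tab height, so the tab is flat. I ease off slightly and move forward to the rib, then push.

>>> apply_moves --pt "0.015 0 -0.003 0" --pt "0.03 0 -0.003 0" --pt "0.045 0 -0.003 0" --pt "0.06 0 -0.003 0" --pt "0.075 0 -0.003 0" --pt "0.09 0 -0.003 0" --pt "0.105 0 -0.003 0" --pt "0.12 0 -0.003 0" --pt "0.135 0 -0.003 0" --pt "0.15 0 -0.003 0"

```text
time_s: 12.6
position: [0.579, -0.0753, 0.0621]
orientation: [0.0, 0.988, 0.156, -0.0]
force: [-6.3, -1.6, 9.6]
finger_gap: 0.0005
```

```bash
python3 look.py d 0 0.0075 wrist
```

```text
12.6 tcp case [-0.0125  0.0016  0.0611] F [-6.3 -1.6  9.6] yaw err deg 0.02
```

View pics/d_wrist.png

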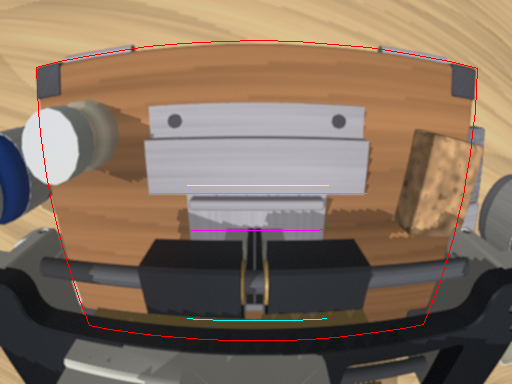

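Friction carried the tab along with the fingertips. The rib is now at row ~200, right by the lip at row 193, so the slide is about 22 mm, and the lid outline still matches. I'll lift slightly off the face and nudge the rib gently to make sure it is home.

>>> apply_moves --pt "-0.01 0 -0.01 0" --pt "-0.01 0 -0.03 0" --pt "0.01 0 -0.03 0" --pt "0.03 0 -0.03 0" --pt "0.05 0 -0.03 0" --pt "0.065 0 -0.03 0" --pt "0.08 0 -0.03 0" --pt "0.09 0 -0.03 0" --pt "0.1 0 -0.03 0" --pt "0.105 0 -0.03 0"

```text
time_s: 13.9
position: [0.5911, -0.0711, 0.0646]
orientation: [-0.0, 0.988, 0.155, -0.003]
force: [-7.7, -5.1, -0.4]
finger_gap: 0.0007
```

```bash
python3 look.py e 0 0.022 wrist
```

```text
13.9 tcp case [0.0003 0.0019 0.0636] F [-7.7 -5.1 -0.4] yaw err deg -0.04
```

View pics/e_wrist.png

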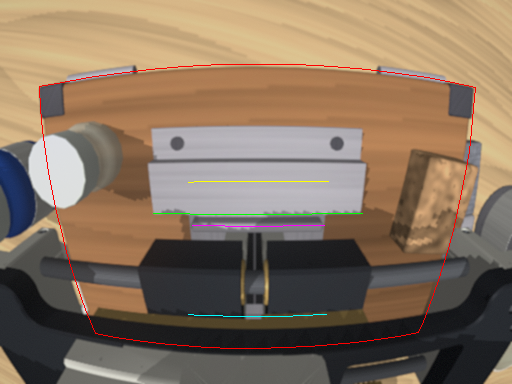

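There is firm contact on the rib (~9 N, well over the 2.5 N slide force), which suggests the end stop. I'll back off, rise clear and inspect.

>>> apply_moves --pt "-0.03 0 0 0" --pt "-0.05 0 -0.05 0" --pt "-0.05 0 -0.15 0" --pt "-0.05 0 -0.28 0" --pt "-0.1 0 -0.42 0" --pt "-0.2 0 -0.58 0" --pt "-0.35 0 -0.74 0" --pt "-0.5 0 -0.87 0" --pt "-0.65 0 -0.95 0" --pt "-0.75 0 -0.98 0"

```text
time_s: 15.2
position: [0.4873, -0.105, 0.2151]
orientation: [0.0, 0.988, 0.156, 0.002]
force: [0.2, 0.3, 1.0]
finger_gap: 0.0007
```

```bash
python3 look.py f 0.03 0.022 wrist side top
```

```text
15.2 tcp case [-0.1089  0.0016  0.2141] F [0.2 0.3 1. ] yaw err deg 0.02
```

View pics/f_wrist.png

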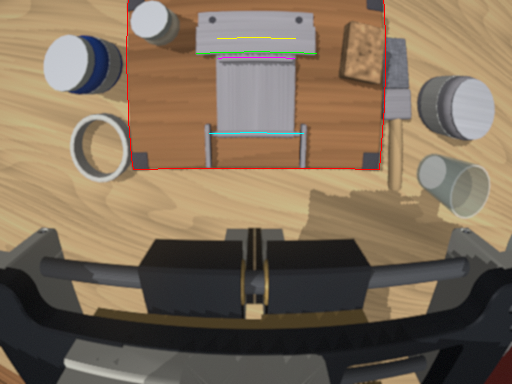

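View pics/f_side.png

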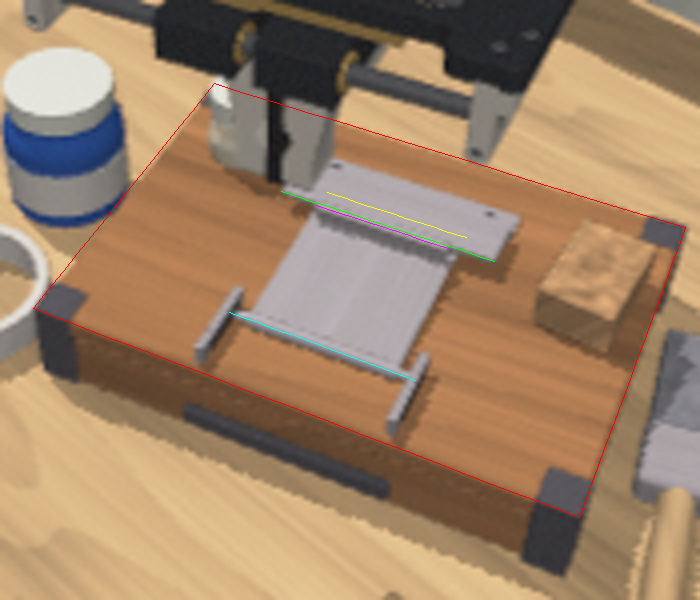

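With the robot clear, the tab stays down. Its end is hidden beneath the lip, the pin lies on the line predicted for 22 mm of slide, and the rib sits directly in front of the lip. The case and lid outline are unmoved, so I'm handing in.

Run:
```python
from rig import *
print(observe()["force"],abs(observe()["dq"]).max() if hasattr(observe()["dq"],"max") else observe()["dq"])
print(hand_in())
```

```text
[ 0.28382716 -0.23701127 -0.33501681] 0.030578900063935006
the job is handed in; nothing more can be done
None
```

I folded the tab over with closed fingertips, pressed it flat at about 10 N and slid it towards the lip. Then I nudged the rib with about 9 N to confirm it was home, backed the arm off clear and handed in at about 15.4 s. No verdict was reported.

**Last checks:** After release, the wrist and side views showed:
- **Tab:** it stays down by itself, with its free edge hidden beneath the lip. The pin and rib lie on the lines predicted for about 22 mm of slide.
- **Case and bystanders:** the lid outline still matches the starting fit, and the jars, brush and other things look unmoved. I did not measure their distances one by one, and I did not view the last top picture.
- **Robot:** the fingers were clear and the force read near zero.

**What disagreed:**
- **Slide by friction:** most of the slide came from the pressed fingertips dragging the tab, before they reached the rib.
- **Smaller slide estimate:** the fingertip position at rib contact implies about 20 mm rather than 22 mm, within the 2 mm calibration error and above the 16 mm needed.
- **Side-view corners:** in the first fit, the two left lid corners I picked by eye were off by about 4–5 pixels. The later wrist view matched the fitted pose well.

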